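Load the forming punches into the carrying tray in working order

ROBOT

A 6-joint arm with a two-finger parallel gripper is mounted at the origin on the work surface. World frame = base frame: x ahead of the robot, y to its left, z up, the work surface at z = 0. Lengths are in m, angles in rad, forces in N, time in s.
With the tool pointing down it reaches from about 0.425 to 0.95 m from the base axis. Payload 3.5 kg.
Tool frame: the origin (TCP) lies between the finger pads; the fingertips stand 14 mm ahead of it and the grasp point (between the pads) lies 5 mm behind it (ctrl.tip_extent is the distance from the TCP to the fingertips, in m); x points along the fingers, z is the direction in which the jaws open and shut, and the axes are right-handed (so a half turn about x gives the same grasp; the last joint's range is limited). The gripper opens to 85 mm and grips with 20 to 120 N. Pads are 22 mm wide; open, the fingers measure 114 mm over their backs; the gripper's body (76 mm by 85 mm) begins 54 mm behind the grasp point. The pads swing forward as they close: fully open they stand 13 mm farther back than shut.
Start: joints at [1.041, 0.286, 1.577, -0, 1.279, -0.15], TCP at [0.25, 0.627, 0.245] pointing down, gripper open.
Joint ranges: [-2.77, 2.77], [-0.9, 2.22], [0.21, 2.48], [-1.53, 4.67], [0.24, 2.81], [-2.84, 2.84]. Speed limits (rad/s): [2.79, 2.79, 3.14, 3.14, 3.14, 3.14].

INTERFACE

Orientations are given as a unit quaternion [x, y, z, w].
In Python, from plant import ctrl gives the robot as it stands.
- The arm moves only by the tool move_arm, never from a script. Its argument "commands" is one flat list of numbers, 4 for each row, row after row: the shift along the tool's x, y, z in units of 25 mm (1.0 is 25 mm), then the turn about the tool's x in units of 5 degrees (1.0 is 5 degrees). A call has 1 to 20 rows; each row shifts and turns the commanded pose from where the row before left it, along the tool's axes as they then stand; what a row does not reach is not made up. A row lasts 1/8 s, in which the tool goes at most 62.5 mm and 10.7 degrees, less where a joint would pass 70% of its speed; a pose out of reach is approached as far as the arm can. A call is refused whole if a number of a shift passes 1 or a number of a turn 1, either way. A call with a gripper value outside its range is refused whole. "jaw" is the finger opening in mm, from 0 to 85.4, set as the call begins (left out, the last holds). The fingers move at their own pace and stop on an object; "force" is the grip in N (left out, the last holds). Time passes only in rows, so rows that do not move let the fingers close. It gives the time, the measured TCP pose, the force and the opening at its end, in the units of the state.
- ctrl.get_state(): the state, without advancing time (a new reading comes with each control period).
- ctrl.read_camera(name): name is "scene" or "top" or "wrist"; returns the picture (420x560x3 uint8, red, green, blue); there is no depth.
- ctrl.get_calibration(name): a dict with "camera_matrix" (3x3 intrinsics, pixels), "camera_from_world" (4x4, takes a point from world to camera coordinates); the wrist camera has in their place "mount" (4x4, takes a point from camera to tool coordinates, whose origin is the TCP and whose axes are the tool frame's). Camera axes: x right, y down, z forward; pixel columns grow to the right and rows downward; lengths in m; the calibration is good to about 2 mm. A picture is of the moment at which its call begins: read the wrist's pose just before it. get_calibration takes no time and is no camera call.
- ctrl.sign_off(): hands the job in, once; it reports no verdict.
The state is a dict: "time": time; "qpos": joint angles; "dq": joint speeds; "joint_efforts": joint torques, N m; "eef_pos": TCP position; "tcp_rot": TCP orientation; "contact_force": force on the tool from outside, world axes, zero at the start; "wrist_torque": the same for the moment, N m; "opening": opening from 0.0 (shut) to 1.0 (fully open).
Only numpy, scipy, OpenCV 4.12 (cv2) and the standard library are available. Lean on these libraries where they do the work, as an engineer would, in place of code of your own. Each camera call takes 0.05 s, during which the arm holds its last target.

TASK

The four steel forming punches stand in the wooden rack in the order they will be used, counting from the brass post. Move them to the divided metal tray in that same order, one to a cell: the punch beside the brass post goes into the cell beside the tray's handle, the next into the next cell, and so on. Lower each one in and set it down upright rather than dropping it, and leave all four standing free in their cells.

Things in the scene. Friction and masses are not known exactly. Their poses are not given: they have to be found in the camera images.
- dome_mid (a point): Mushroom-shaped punch. Hardened steel punch, 64 mm tall in all, standing upright on a round foot 30 mm across and 8 mm thick, about 0.17 kg. The point is on its axis half-way up (32 mm above its underside); z runs up its axis. Above the foot a stem 18 mm across up to 34 mm, then a round head 28 mm across with straight sides from 34 to 52 mm above the underside and a rounded top.
- cone_mid (a point): Pointed punch. Hardened steel punch, 64 mm tall in all, standing upright on a round foot 30 mm across and 8 mm thick, about 0.17 kg. The point is on its axis half-way up (32 mm above its underside); z runs up its axis. Above the foot a round body 22 mm across with straight sides up to 50 mm above the underside, then a cone to a point.
- hex_mid (a point): Hexagonal punch, of darker steel. Hardened steel punch, 64 mm tall in all, standing upright on a round foot 30 mm across and 8 mm thick, about 0.17 kg. The point is on its axis half-way up (32 mm above its underside); z runs up its axis. Above the foot a six-sided body, 24 mm across flats (flats at right angles to its own x axis), straight to its flat top at 64 mm.
- square_mid (a point): Square punch. Hardened steel punch, 64 mm tall in all, standing upright on a round foot 30 mm across and 8 mm thick, about 0.17 kg. The point is on its axis half-way up (32 mm above its underside); z runs up its axis. Above the foot a square body 20 x 20 mm (sides along its own x and y) up to 56 mm above the underside, then a smaller square step 14 mm wide.
- pocket_a: The fixed dark wooden rack pocket in which the mushroom-shaped punch stands at the start. The rack is a straight row of four such blocks, 56 mm apart along their y axes, all with the same heading. Block 62 x 56 mm; origin at the centre of its underside (6 mm above the bench), a 40 mm square recess whose floor is 12 mm and rim 16 mm above the origin. The punch stands within 3 mm of the centre, its own x axis within about 0.15 rad of the block's x axis (x is across the row).
- pocket_b: The fixed dark wooden rack pocket in which the pointed punch stands at the start. The rack is a straight row of four such blocks, 56 mm apart along their y axes, all with the same heading. Block 62 x 56 mm; origin at the centre of its underside (6 mm above the bench), a 40 mm square recess whose floor is 12 mm and rim 16 mm above the origin. The punch stands within 3 mm of the centre, its own x axis within about 0.15 rad of the block's x axis (x is across the row).
- pocket_c: The fixed dark wooden rack pocket in which the hexagonal punch stands at the start. The rack is a straight row of four such blocks, 56 mm apart along their y axes, all with the same heading. Block 62 x 56 mm; origin at the centre of its underside (6 mm above the bench), a 40 mm square recess whose floor is 12 mm and rim 16 mm above the origin. The punch stands within 3 mm of the centre, its own x axis within about 0.15 rad of the block's x axis (x is across the row).
- pocket_d: The fixed dark wooden rack pocket in which the square punch stands at the start. The rack is a straight row of four such blocks, 56 mm apart along their y axes, all with the same heading. Block 62 x 56 mm; origin at the centre of its underside (6 mm above the bench), a 40 mm square recess whose floor is 12 mm and rim 16 mm above the origin. The punch stands within 3 mm of the centre, its own x axis within about 0.15 rad of the block's x axis (x is across the row).
- post: Brass end of the rack, fixed: a brass block 62 x 16 x 16 mm with an upright brass pin 14 mm across, 42 mm tall over all, at the starting end of the row of pockets, in line with them (it may be either end; the other end has a plain wooden block). Origin at the centre of its underside. The pocket beside it is centred 37 mm away, the next 93, 149 and 205 mm.
- tray: Fixed bare-metal divided carrying tray, 62 x 230 mm and 28 mm high, with four square cells in one row along its y axis and a dark steel loop handle sticking out 29 mm beyond its +y end. Origin at the centre of its underside, z up. Walls and dividers 6 mm thick, cells 50 x 50 mm inside, cell floor 6 mm and wall and divider tops 28 mm above the bench. Cell centres at x = 0 and y = +84 mm (beside the handle), +28, -28 and -84 mm.
Not all that is in view belongs to the job. What is shaped like the part that bears dome_mid but turquoise is not meant.

How it is judged:
By the outcome, as a careful person would: the job done as asked, in the order asked, and still so for the second after the job is handed in, with the robot touching nothing.
It also fails if it takes over 102 s, if anything falls off the work surface, if the arm or the gripper's body presses on something with over 40 N, if the wrist force passes 120 N, or if a joint passes its speed limit or range.

## Working session

There is one attempt and no reset: what is moved stays moved. The work goes in short steps, Python scripts to look and compute and a tool call to move; the robot and the scene stay as the last step left them, time stands still between calls to the robot, and variables do not carry over. Pictures are saved under pics/ and viewed, and the job is handed in when it is done.

Besides the shell and the picture viewer there is one more tool, called after "Call:" as name(argument=value, ...) on one line, values as JSON. move_arm: Moves the arm, as the interface text tells. Its arguments: {"type":"object","properties":{"commands":{"type":"array"},"jaw":{"type":"number"},"force":{"type":"number"}},"required":["commands"]}

```bash
ls; mkdir -p pics; python3 - <<'E'
from plant import ctrl
import cv2,numpy as np
np.set_printoptions(precision=4,suppress=True)
print(ctrl.get_state())
for n in ["scene","top","wrist"]:
    im=ctrl.read_camera(n); cv2.imwrite(f"pics/{n}0.png",im[:,:,::-1]); print(n,ctrl.get_calibration(n))
E
```

```text
pics
{'time': 0.0, 'qpos': array([ 1.041 ,  0.2872,  1.5782, -0.    ,  1.2786, -0.15  ]), 'dq': array([-0.0001, -0.001 ,  0.0002, -0.0014,  0.0031, -0.0006]), 'joint_efforts': array([ -0.0009, -40.5962, -29.2631,  -0.0001,   0.0057,   0.    ]), 'eef_pos': array([0.2499, 0.6264, 0.2439]), 'tcp_rot': array([-0.397 ,  0.5862,  0.3963,  0.5846]), 'contact_force': array([-0.6701,  0.0292, -0.5754]), 'wrist_torque': array([-0.0085,  0.0807,  0.0309]), 'opening': 1.0019117800425528}
scene {'camera_matrix': array([[471.7853,   0.    , 286.857 ],
       [  0.    , 471.7853, 206.8263],
       [  0.    ,   0.    ,   1.    ]]), 'camera_from_world': array([[ 0.6664,  0.7453, -0.0227, -0.3506],
       [ 0.393 , -0.3769, -0.8387, -0.1348],
       [-0.6337,  0.55  , -0.5441,  1.3078],
       [ 0.    ,  0.    ,  0.    ,  1.    ]])}
top {'camera_matrix': array([[456.1826,   0.    , 280.8695],
       [  0.    , 456.1826, 207.5502],
       [  0.    ,   0.    ,   1.    ]]), 'camera_from_world': array([[-0.0121, -0.9999,  0.0016,  0.0031],
       [-0.9882,  0.0118, -0.1524,  0.5467],
       [ 0.1524, -0.0034, -0.9883,  0.9911],
       [ 0.    ,  0.    ,  0.    ,  1.    ]])}
wrist {'camera_matrix': array([[305.3192,   0.    , 285.8086],
       [  0.    , 305.3192, 212.452 ],
       [  0.    ,   0.    ,   1.    ]]), 'mount': array([[-0.0001, -0.2984,  0.9544, -0.1289],
       [ 0.0007, -0.9544, -0.2984,  0.0764],
       [ 1.    ,  0.0006,  0.0003, -0.0018],
       [ 0.    ,  0.    ,  0.    ,  1.    ]])}
```

View pics/scene0.png

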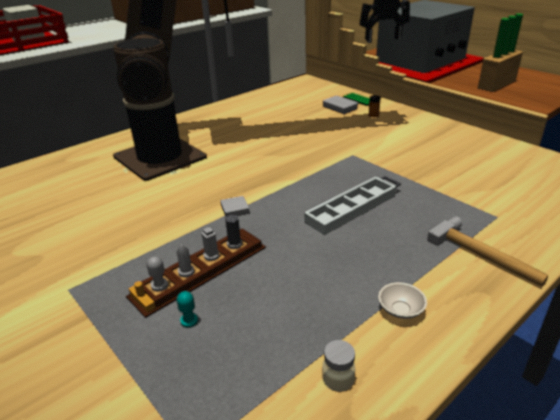

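View pics/top0.png

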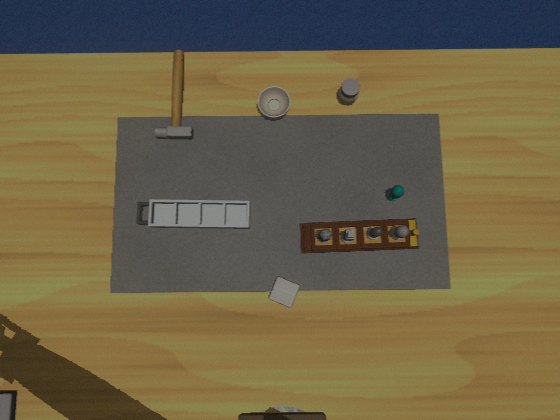

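View pics/wrist0.png

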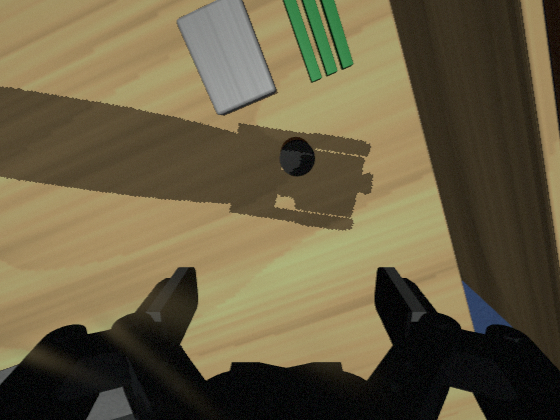

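```bash
cat > h.py <<'E'
import cv2,numpy as np
from scipy.spatial.transform import Rotation as R
np.set_printoptions(precision=4,suppress=True)
def ray(name,px,cal,st=None):
    K=cal["camera_matrix"]
    if name=="wrist":
        T=np.eye(4);T[:3,:3]=R.from_quat(st["tcp_rot"]).as_matrix();T[:3,3]=st["eef_pos"];W=T@cal["mount"]
    else: W=np.linalg.inv(cal["camera_from_world"])
    d=np.linalg.inv(K)@np.c_[np.atleast_2d(px),np.ones(len(np.atleast_2d(px)))].T
    return W[:3,3],(W[:3,:3]@d).T
def plane(name,px,z,cal,st=None):
    o,d=ray(name,px,cal,st); return o+d*((z-o[2])/d[:,2])[:,None]
E
python3 - <<'E'
from h import *
from plant import ctrl
a=cv2.imread("pics/top0.png"); b=cv2.imread("pics/scene0.png")
c1=cv2.resize(a[180:270,280:430],None,fx=5,fy=5,interpolation=cv2.INTER_CUBIC)
cv2.imwrite("pics/c1.png",c1)
cv2.imwrite("pics/c2.png",cv2.resize(b[200:330,110:270],None,fx=4.5,fy=4.5,interpolation=cv2.INTER_CUBIC))
cal=ctrl.get_calibration("top")
hsv=cv2.cvtColor(a,cv2.COLOR_BGR2HSV)
# tray
m=(cv2.inRange(hsv,(0,0,120),(180,40,255)));m[:,:130]=0;m[:190]=0;m[240:]=0;m[:,260:]=0
r=cv2.minAreaRect(cv2.findNonZero(m));print("tray",r,)
bx=cv2.boxPoints(r);P=plane("top",bx,0.028,cal);print(P,P.mean(0),np.linalg.norm(P[0]-P[1]),np.linalg.norm(P[1]-P[2]))
# handle
print("handle",plane("top",[[144,213]],0.02,cal))
# rack red-brown
m=cv2.inRange(hsv,(0,90,20),(12,255,140))|cv2.inRange(hsv,(170,90,20),(180,255,140));m[:,:290]=0;m[:200]=0;m[265:]=0;m[:,430:]=0
r=cv2.minAreaRect(cv2.findNonZero(m));print("rack",r)
bx=cv2.boxPoints(r);P=plane("top",bx,0.022,cal);print(P,P.mean(0),np.linalg.norm(P[0]-P[1]),np.linalg.norm(P[1]-P[2]))
m=cv2.inRange(hsv,(18,150,80),(35,255,255));m[:,:400]=0;m[:200]=0;m[265:]=0;m[:,430:]=0
q=cv2.findNonZero(m);print(cv2.minAreaRect(q),plane("top",[cv2.minAreaRect(q)[0]],0.016,cal))
st=ctrl.get_state();print(R.from_quat(st["tcp_rot"]).as_matrix())
E
```

```text
tray ((198.12942504882812, 212.8117218017578), (100.07457733154297, 26.321332931518555), 0.8069294095039368)
[[0.5115 0.3002 0.028 ]
 [0.5725 0.3013 0.028 ]
 [0.5664 0.0711 0.028 ]
 [0.5056 0.072  0.028 ]] [0.539  0.1862 0.028 ] 0.06093366914525391 0.2302629751447813
handle [[0.5411 0.3124 0.02  ]]
rack ((358.59979248046875, 235.49600219726562), (30.135900497436523, 116.66670227050781), 87.70938873291016)
[[ 0.5139 -0.0464  0.022 ]
 [ 0.5214 -0.3148  0.022 ]
 [ 0.4523 -0.3136  0.022 ]
 [ 0.4449 -0.0478  0.022 ]] [ 0.4831 -0.1807  0.022 ] 0.268586999636843 0.06916859294287937
((410.2470397949219, 232.7882080078125), (15.339302062988281, 26.23020362854004), 4.39870548248291) [[ 0.4883 -0.3008  0.016 ]]
[[-0.0009 -0.9287  0.3707]
 [-0.0016  0.3707  0.9287]
 [-1.      0.0003 -0.0018]]
```

View pics/c1.png

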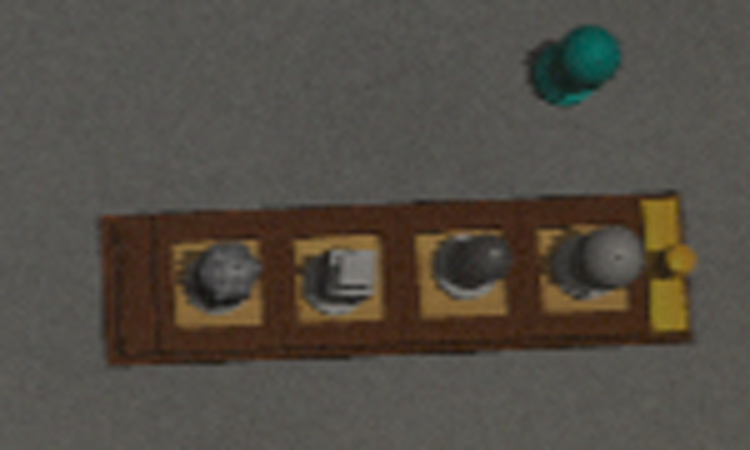

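View pics/c2.png

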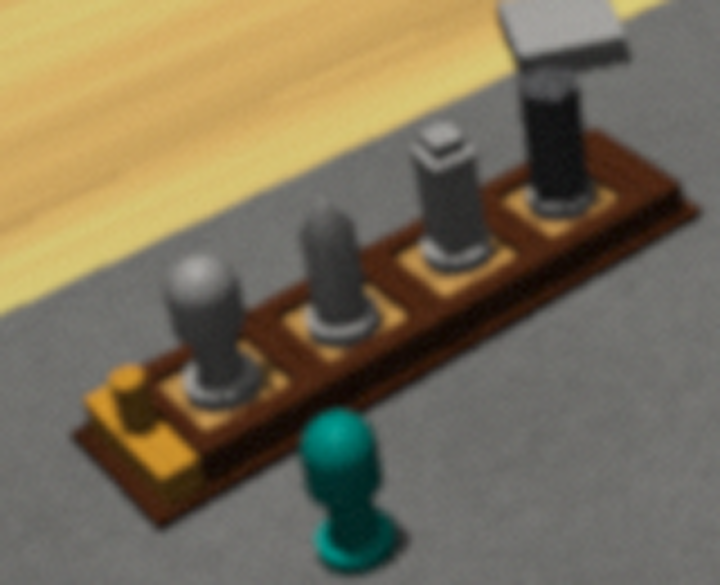

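Top view: from the brass pin (≈416,232 px) the order is dome (402,231), cone (376,233), square (350,235), hex (325,235). The scene crop agrees: the round-headed steel one stands beside the brass, then the pointed, square and dark hex ones. The turquoise look-alike (397,191) stands outside the rack and is not meant. The tray handle is at the +y end (144,213). Next I fly over the rack.

Call:
move_arm(commands=[0,0,0,1,0,0,0,1,0,0,0,1,0,0,0,1,0,0,0,1,0,0,0,1,0,0,0,1,0,0,0,1,0,0,0,1,0,0,0,1,0,0,0,1,0,0,0,1,0,0,0,1,0,0,0,0.6])

```text
time: 1.9
eef_pos: [0.2501, 0.6267, 0.2447]
tcp_rot: [-0.001, 0.707, 0.0, 0.707]
contact_force: [0.1, -0.7, 0.3]
opening: 0.998
```

Call:
move_arm(commands=[0,-1,0.95,0,0,-1,0.95,0,0,-1,0.95,0,0,-1,0.95,0,0,-1,0.95,0,0,-1,0.95,0,0,-1,0.95,0,0,-1,0.95,0,0,-1,0.95,0,0,-1,0.95,0,0,-1,0,0,0,-1,0,0,0,-1,0,0,0,-1,0,0,0,-1,0,0,0,-1,0,0,0,-1,0,0,0,-1,0,0,0,-1,0,0,0,-1,0,0])

```text
time: 4.4
eef_pos: [0.4885, 0.1273, 0.245]
tcp_rot: [-0.002, 0.707, 0.002, 0.707]
contact_force: [-0.0, -1.0, 0.8]
opening: 1.0
```

```bash
python3 - <<'E'
from h import *
from plant import ctrl
st=ctrl.get_state();im=ctrl.read_camera("wrist"); cv2.imwrite("pics/w_mid.png",im[:,:,::-1])
print(st["time"],st["eef_pos"],st["qpos"]);print(R.from_quat(st["tcp_rot"]).as_matrix())
E
```

```text
4.4 [0.4885 0.1273 0.245 ] [ 0.0536 -0.0941  1.9875  0.0002  1.249   0.0487]
[[-0.0008 -0.0048  1.    ]
 [ 0.0002  1.      0.0048]
 [-1.      0.0002 -0.0008]]
```

View pics/w_mid.png

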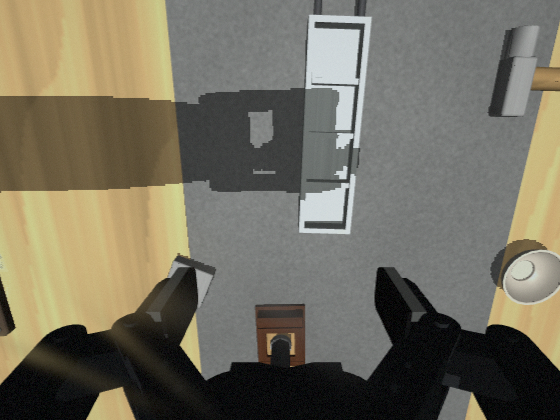

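```bash
python3 - <<'E'
from h import *
from plant import ctrl
st=ctrl.get_state();cal=ctrl.get_calibration("wrist")
a=cv2.imread("pics/w_mid.png");cv2.imwrite("pics/w_c.png",cv2.resize(a[0:245,270:400],None,fx=2.4,fy=2.4,interpolation=cv2.INTER_CUBIC))
P=plane("wrist",[[308,16],[371,17],[350,234],[299,233]],.028,cal,st);print(P,P.mean(0))
print([np.linalg.norm(P[i]-P[(i+1)%4]) for i in range(4)])
E
```

```text
[[0.509  0.2947 0.028 ]
 [0.5713 0.294  0.028 ]
 [0.566  0.0642 0.028 ]
 [0.504  0.0652 0.028 ]] [0.5376 0.1795 0.028 ]
[np.float64(0.062273124942175614), np.float64(0.22994940543179243), np.float64(0.06193789703142703), np.float64(0.22951874401822825)]
```

View pics/w_c.png

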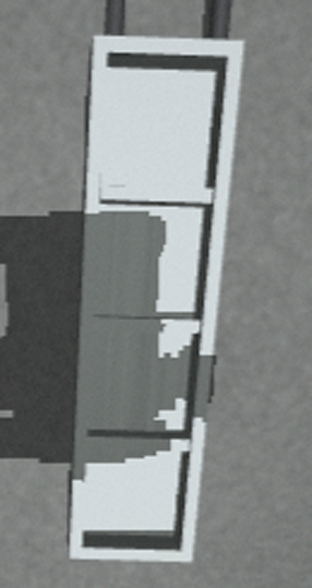

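Call:
move_arm(commands=[0,-1,0,0,0,-1,0,0,0,-1,0,0,0,-1,0,0,0,-1,0,0,0,-1,0,0,0,-1,0,0,0,-1,0,0,0,-1,0,0,0,-1,0,0,0,-1,0,0,0,-1,0,0,0,-1,0,0,0,-1,0,0,0,-1,0,0,0,0,0,0])

```text
time: 6.45
eef_pos: [0.4909, -0.2474, 0.245]
tcp_rot: [-0.001, 0.707, 0.001, 0.707]
contact_force: [-0.2, -0.3, -0.8]
opening: 1.0
```

```bash
python3 - <<'E'
from h import *
from plant import ctrl
st=ctrl.get_state();im=ctrl.read_camera("wrist"); cv2.imwrite("pics/w_rack.png",im[:,:,::-1])
cv2.imwrite("pics/w_rackc.png",cv2.resize(im[50:350,180:380,::-1],None,fx=2,fy=2,interpolation=cv2.INTER_CUBIC))
print(st["time"],st["eef_pos"],st["qpos"]);print(R.from_quat(st["tcp_rot"]).as_matrix())
E
```

```text
6.45 [ 0.4909 -0.2474  0.245 ] [-0.6516  0.0108  1.8861  0.0003  1.2454 -0.6542]
[[-0.0005 -0.0025  1.    ]
 [ 0.0007  1.      0.0025]
 [-1.      0.0007 -0.0005]]
```

View pics/w_rack.png

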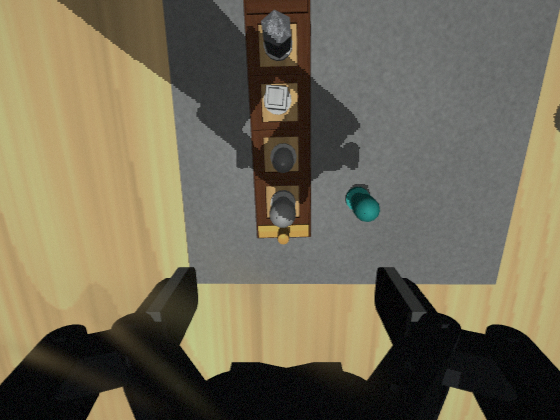

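View pics/w_rackc.png

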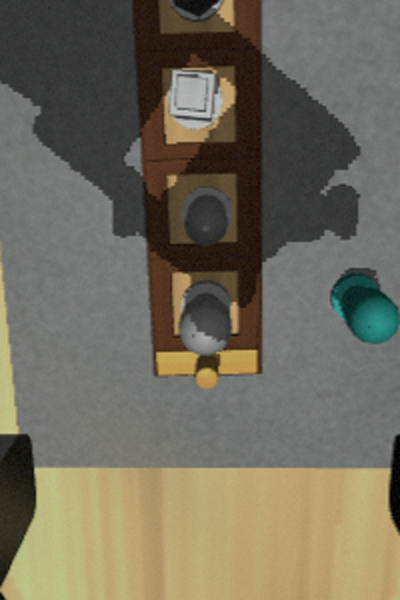

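```bash
python3 - <<'E'
from h import *
from plant import ctrl
st=ctrl.get_state();cal=ctrl.get_calibration("wrist");ct=ctrl.get_calibration("top")
c=lambda p:np.array(p)/2+[180,50]
print("brass bottom corners z.022",plane("wrist",c([[155,377],[260,373],[258,350],[155,352]]),.022,cal,st))
print("pin top",plane("wrist",c([[206,379]]),.048,cal,st), plane("top",[[280+682/5,180+258/5]],.048,ct))
print("cone recess floor wrist",plane("wrist",c([[202.5,210]]),.018,cal,st))
print("square recess floor wrist",plane("wrist",c([[200,105]]),.018,cal,st))
print("top recess c,sq",plane("top",[[280+463/5,180+274/5],[280+340/5,180+279/5]],.018,ct))
print("sq top wrist", plane("wrist",c([[195,94]]),.082,cal,st),"top",plane("top",[[280+354/5,180+268/5]],.082,ct))
print("dome top(max width) wrist", plane("wrist",c([[205,327]]),.070,cal,st),"top",plane("top",[[280+612/5,180+257/5]],.07,ct))
E
```

```text
brass bottom corners z.022 [[ 0.4552 -0.3156  0.022 ]
 [ 0.5203 -0.3127  0.022 ]
 [ 0.5186 -0.2976  0.022 ]
 [ 0.4556 -0.2992  0.022 ]]
pin top [[ 0.4871 -0.3062  0.048 ]] [[ 0.4878 -0.3055  0.048 ]]
cone recess floor wrist [[ 0.4847 -0.2135  0.018 ]]
square recess floor wrist [[ 0.4833 -0.1565  0.018 ]]
top recess c,sq [[ 0.4845 -0.2135  0.018 ]
 [ 0.4829 -0.1569  0.018 ]]
sq top wrist [[ 0.4823 -0.1547  0.082 ]] top [[ 0.4818 -0.1535  0.082 ]]
dome top(max width) wrist [[ 0.4867 -0.2679  0.07  ]] top [[ 0.4864 -0.2683  0.07  ]]
```

The rack agrees in both views to about 1 mm (pin −0.306, pockets −0.2695, −0.2135, −0.157, −0.100). The tray's y differs by 7 mm, probably because the wrist picture was taken before the arm settled, so I will re-measure it. Picking the dome.

Call:
move_arm(commands=[0,-0.83,-0.16,0,0.9,0,0,0,1,0,0,0,1,0,0,0,1,0,0,0,1,0,0,0,0.5,0,0,0,0,0,0,0,0,0,0,0], jaw=60)

```text
time: 7.62
eef_pos: [0.4881, -0.2684, 0.1115]
tcp_rot: [-0.002, 0.707, 0.001, 0.708]
contact_force: [0.7, -0.3, -0.0]
opening: 0.704
```

```bash
python3 - <<'E'
from h import *
from plant import ctrl
st=ctrl.get_state();im=ctrl.read_camera("wrist"); cv2.imwrite("pics/w_d1.png",im[:,:,::-1])
print(st["time"],st["eef_pos"],st["opening"])
E
```

```text
7.625 [ 0.4881 -0.2684  0.1115] 0.7044661245680113
```

View pics/w_d1.png

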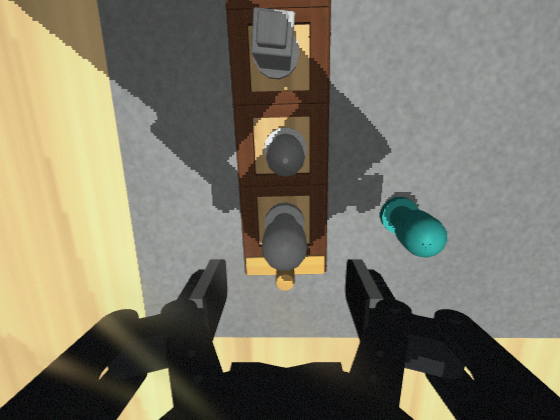

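Dome head (285,242) sits centred between the pads (285). Descend and grip.

Call:
move_arm(commands=[0.8,0,-0.05,0,0.8,0,0,0,0.58,0,0,0,0,0,0,0])

```text
time: 8.18
eef_pos: [0.4858, -0.2675, 0.0551]
tcp_rot: [-0.001, 0.708, 0.002, 0.707]
contact_force: [-0.3, 0.4, 0.8]
opening: 0.704
```

Call:
move_arm(commands=[0,0,0,0,0,0,0,0,0,0,0,0,0,0,0,0,0,0,0,0], jaw=10, force=50)

```text
time: 8.8
eef_pos: [0.4871, -0.2685, 0.0571]
tcp_rot: [-0.002, 0.706, 0.001, 0.708]
contact_force: [0.9, 0.6, 6.2]
opening: 0.309
```

```bash
python3 - <<'E'
from h import *
from plant import ctrl
st=ctrl.get_state();im=ctrl.read_camera("wrist"); cv2.imwrite("pics/w_d2.png",im[:,:,::-1])
print(st)
E
```

```text
{'time': 8.8, 'qpos': array([-0.6863,  0.2606,  1.9901,  0.0002,  0.8882, -0.6905]), 'dq': array([ 0.0025,  0.0004, -0.0009,  0.0009, -0.0015, -0.0009]), 'joint_efforts': array([ -0.2764, -30.5296, -20.6444,  -0.0935,   0.0783,  -0.0013]), 'eef_pos': array([ 0.4871, -0.2685,  0.0571]), 'tcp_rot': array([-0.002 ,  0.7064,  0.0009,  0.7078]), 'contact_force': array([0.904 , 0.6242, 6.2389]), 'wrist_torque': array([ 0.0382, -0.0568, -0.079 ]), 'opening': 0.3087878900568962}
```

View pics/w_d2.png

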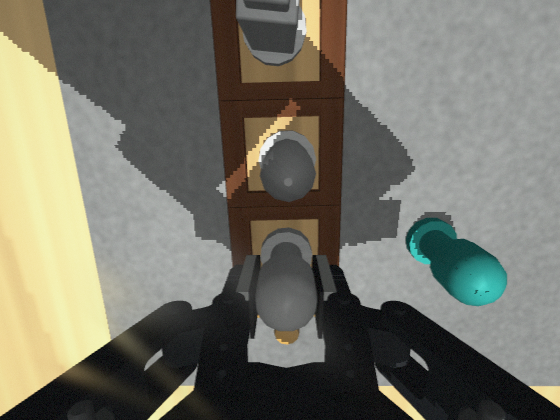

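Call:
move_arm(commands=[-0.5,0,0,0,-0.9,0,0,0,-0.9,0,0,0,-0.9,0,0,0,-0.9,0,0,0,-0.9,0,0,0])

```text
time: 9.6
eef_pos: [0.4852, -0.2672, 0.1807]
tcp_rot: [-0.001, 0.708, 0.002, 0.706]
contact_force: [0.6, 0.4, -2.2]
opening: 0.309
```

Call:
move_arm(commands=[0,0.6,0,0,0,1,0.2,0,0,1,0.2,0,0,1,0.2,0,0,1,0.2,0,0,1,0.2,0,0,1,0.2,0,0,1,0.2,0,0,1,0.2,0,0,1,0.2,0,0,1,0.2,0,0,1,0,0,0,1,0,0,0,1,0,0,0,1,0,0,0,0.6,0,0,0,0.3,0,0,0,0,0,0,0,0,0,0,0,0,0,0])

```text
time: 12.1
eef_pos: [0.5347, 0.1192, 0.1809]
tcp_rot: [-0.001, 0.707, 0.001, 0.707]
contact_force: [-0.1, 0.0, -2.4]
opening: 0.308
```

```bash
python3 - <<'E'
from h import *
from plant import ctrl
st=ctrl.get_state();im=ctrl.read_camera("wrist"); cv2.imwrite("pics/w_d3.png",im[:,:,::-1])
s2=ctrl.get_state()
print(st); print(s2["eef_pos"],R.from_quat(st["tcp_rot"]).as_matrix())
E
```

```text
{'time': 12.1, 'qpos': array([ 0.0342,  0.0702,  1.9475, -0.0002,  1.1237,  0.0311]), 'dq': array([ 0.0015, -0.0004, -0.0004,  0.0016,  0.0023, -0.0008]), 'joint_efforts': array([  0.0858, -31.268 , -28.3858,   0.0025,   0.0019,  -0.0004]), 'eef_pos': array([0.5347, 0.1192, 0.1809]), 'tcp_rot': array([-0.0012,  0.7071,  0.0011,  0.7071]), 'contact_force': array([-0.1354,  0.0251, -2.3944]), 'wrist_torque': array([ 0.0142,  0.0043, -0.0225]), 'opening': 0.3076273698032208}
[0.5347 0.1193 0.1809] [[ 0.0001 -0.0032  1.    ]
 [-0.0001  1.      0.0032]
 [-1.     -0.0001  0.0001]]
```

View pics/w_d3.png

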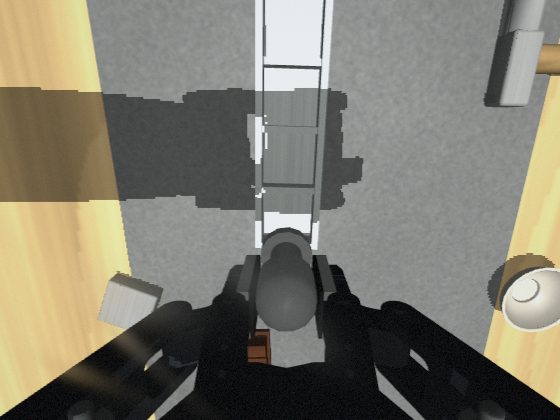

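```bash
python3 - <<'E'
from h import *
from plant import ctrl
st=ctrl.get_state();cal=ctrl.get_calibration("wrist");ct=ctrl.get_calibration("top")
a=cv2.imread("pics/w_d3.png");cv2.imwrite("pics/w_d3c.png",cv2.resize(a[0:260,230:350],None,fx=2.3,fy=2.3,interpolation=cv2.INTER_CUBIC))
P=plane("wrist",[[257,248],[317,249],[256,0],[333,0],[320,186],[320,126],[323,67]],.028,cal,st);print(P)
b=cv2.imread("pics/top0.png");cv2.imwrite("pics/topc.png",cv2.resize(b[190:240,130:260],None,fx=6,fy=6,interpolation=cv2.INTER_CUBIC))
E
```

```text
[[0.5053 0.0683 0.028 ]
 [0.5655 0.0675 0.028 ]
 [0.5096 0.2825 0.028 ]
 [0.5708 0.2828 0.028 ]
 [0.5661 0.132  0.028 ]
 [0.5641 0.1864 0.028 ]
 [0.5648 0.2342 0.028 ]]
```

View pics/w_d3c.png

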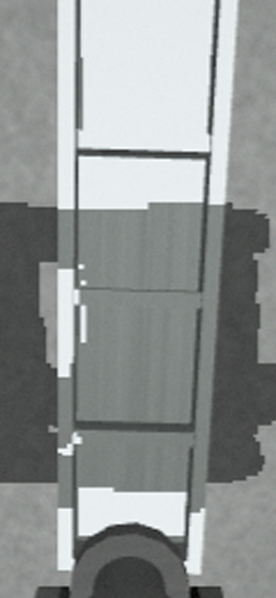

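View pics/topc.png

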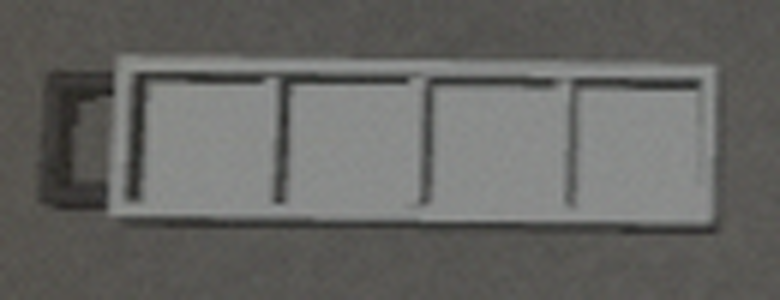

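Call:
move_arm(commands=[0,0.9,0.2,0,0,1,0,0,0,1,0,0,0,1,0,0,0,1,0,0,0,0.7,0,0,0,0.36,0,0,0,0,0,0,0,0,0,0,0,0,0,0])

```text
time: 13.4
eef_pos: [0.539, 0.2682, 0.1808]
tcp_rot: [-0.001, 0.707, 0.001, 0.707]
contact_force: [0.0, -0.4, -1.7]
opening: 0.307
```

```bash
python3 - <<'E'
from h import *
from plant import ctrl
st=ctrl.get_state();im=ctrl.read_camera("wrist"); cv2.imwrite("pics/w_d4.png",im[:,:,::-1])
im=ctrl.read_camera("top"); cv2.imwrite("pics/t_d4.png",im[:,:,::-1])
print(st["time"],st["eef_pos"],R.from_quat(st["tcp_rot"]).as_matrix())
E
```

```text
13.4 [0.539  0.2682 0.1808] [[-0.0001 -0.0034  1.    ]
 [-0.0002  1.      0.0034]
 [-1.     -0.0002 -0.0001]]
```

View pics/w_d4.png

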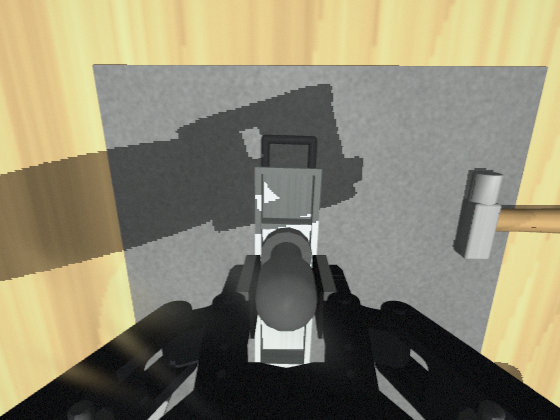

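```bash
python3 - <<'E'
from h import *
from plant import ctrl
st=ctrl.get_state();cal=ctrl.get_calibration("wrist")
a=cv2.imread("pics/w_d4.png");cv2.imwrite("pics/w_d4c.png",cv2.resize(a[120:270,230:350],None,fx=4,fy=4,interpolation=cv2.INTER_CUBIC))
print(plane("wrist",[[256,168],[322,169]],.028,cal,st))
print(plane("wrist",[[262,221],[318,221]],.028,cal,st))
E
```

```text
[[0.5106 0.2978 0.028 ]
 [0.5717 0.2972 0.028 ]]
[[0.5152 0.2461 0.028 ]
 [0.5698 0.2463 0.028 ]]
```

View pics/w_d4c.png

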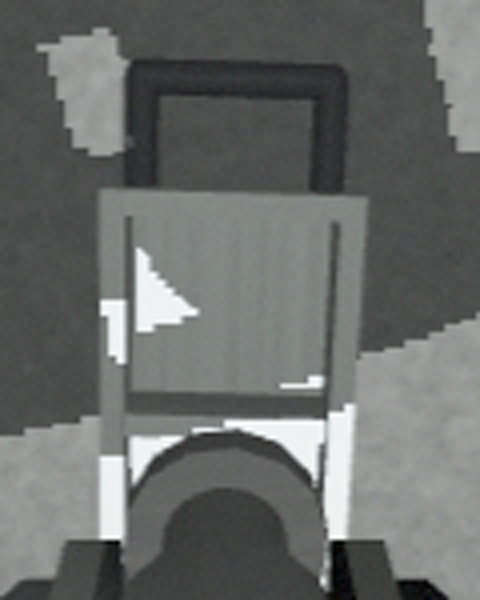

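Call:
move_arm(commands=[0.6,0,0.04,0,1,0,0,0,1,0,0,0,1,0,0,0,0.9,0,0,0,0.5,0,0,0,0.2,0,0,0,0,0,0,0])

```text
time: 14.5
eef_pos: [0.5401, 0.2689, 0.0509]
tcp_rot: [-0.001, 0.707, 0.001, 0.707]
contact_force: [-0.5, 0.1, -1.2]
opening: 0.305
```

Call:
move_arm(commands=[0.08,0,0,0,0.08,0,0,0,0,0,0,0,0,0,0,0])

```text
time: 15.0
eef_pos: [0.54, 0.2689, 0.047]
tcp_rot: [-0.001, 0.707, 0.002, 0.707]
contact_force: [-0.7, 0.3, -2.0]
opening: 0.307
```

Call:
move_arm(commands=[0.05,0,0,0,0,0,0,0,0.04,0,0,0,0,0,0,0])

```text
time: 15.5
eef_pos: [0.5401, 0.2689, 0.0451]
tcp_rot: [-0.001, 0.707, 0.001, 0.707]
contact_force: [-1.1, -0.4, 2.0]
opening: 0.307
```

Contact felt at the expected height (force went from −2 to +2 N). Release and rise.

Call:
move_arm(commands=[0,0,0,0,0,0,0,0,0,0,0,0,0,0,0,0], jaw=55)

```text
time: 16.0
eef_pos: [0.54, 0.2689, 0.0446]
tcp_rot: [-0.001, 0.707, 0.001, 0.707]
contact_force: [-0.7, -0.0, 0.9]
opening: 0.645
```

Call:
move_arm(commands=[-0.4,0,0,0,-0.9,0,0,0,-1,0,0,0,-1,0,0,0,-1,0,0,0,-1,0,0,0,0,0,0,0,0,0,0,0])

```text
time: 17.0
eef_pos: [0.5395, 0.2687, 0.1764]
tcp_rot: [-0.002, 0.707, 0.001, 0.707]
contact_force: [0.2, 0.7, -0.0]
opening: 0.64
```

```bash
python3 - <<'E'
from h import *
from plant import ctrl
st=ctrl.get_state();im=ctrl.read_camera("wrist"); cv2.imwrite("pics/w_d5.png",im[:,:,::-1])
print(st["time"],st["eef_pos"],st["opening"])
E
```

```text
17.0 [0.5395 0.2687 0.1764] 0.6401105802814037
```

View pics/w_d5.png

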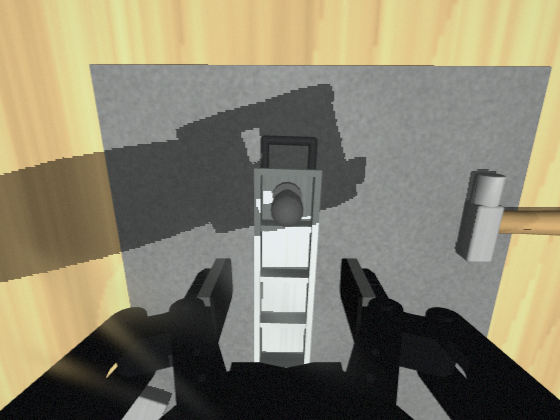

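The dome stands upright in the handle-side cell (287,205). Next the cone.

Call:
move_arm(commands=[0,-0.6,0,0,0,-1,-0.2,0,0,-1,-0.2,0,0,-1,-0.2,0,0,-1,-0.2,0,0,-1,-0.2,0,0,-1,-0.2,0,0,-1,-0.2,0,0,-1,-0.2,0,0,-1,-0.2,0,0,-1,-0.2,0,0,-1,-0.14,0,0,-1,0,0,0,-1,0,0,0,-1,0,0,0,-1,0,0,0,-1,0,0,0,-1,0,0,0,-1,0,0,0,-0.75,0,0])

```text
time: 19.55
eef_pos: [0.4876, -0.2164, 0.1762]
tcp_rot: [-0.001, 0.708, 0.001, 0.707]
contact_force: [-0.4, -0.3, 0.1]
opening: 0.646
```

Call:
move_arm(commands=[1,0,0,0,0.8,0,0,0,0.5,0,0,0,0,0,0,0,0,0,0,0])

```text
time: 20.18
eef_pos: [0.4889, -0.2154, 0.1203]
tcp_rot: [-0.002, 0.707, 0.001, 0.707]
contact_force: [0.8, 0.4, 1.2]
opening: 0.644
```

```bash
python3 - <<'E'
from h import *
from plant import ctrl
st=ctrl.get_state();im=ctrl.read_camera("wrist"); cv2.imwrite("pics/w_e1.png",im[:,:,::-1])
print(st["time"],st["eef_pos"],st["opening"])
E
```

```text
20.175 [ 0.4889 -0.2154  0.1203] 0.643690678463042
```

View pics/w_e1.png

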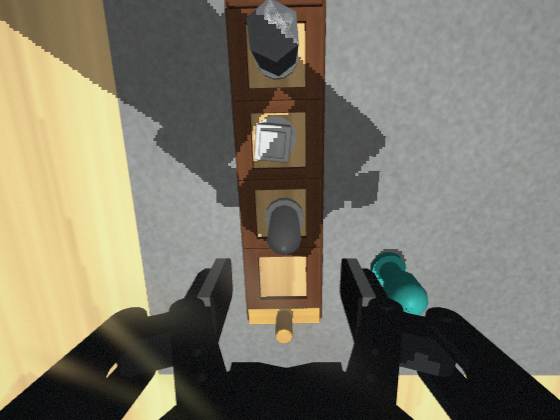

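```bash
python3 - <<'E'
from h import *
from plant import ctrl
st=ctrl.get_state();cal=ctrl.get_calibration("wrist")
print(plane("wrist",[[287,240]],.082,cal,st), plane("wrist",[[285,217]],.026,cal,st))
print(plane("wrist",[[274,144]],.082,cal,st))
a=cv2.imread("pics/w_e1.png");cv2.imwrite("pics/w_e1c.png",cv2.resize(a[0:270,220:340],None,fx=2.2*2,fy=2.2,interpolation=cv2.INTER_CUBIC) if 0 else cv2.resize(a[100:260,220:340],None,fx=3.7,fy=3.7,interpolation=cv2.INTER_CUBIC))
E
```

```text
[[ 0.489  -0.2103  0.082 ]] [[ 0.4878 -0.2145  0.026 ]]
[[ 0.4817 -0.1548  0.082 ]]
```

View pics/w_e1c.png

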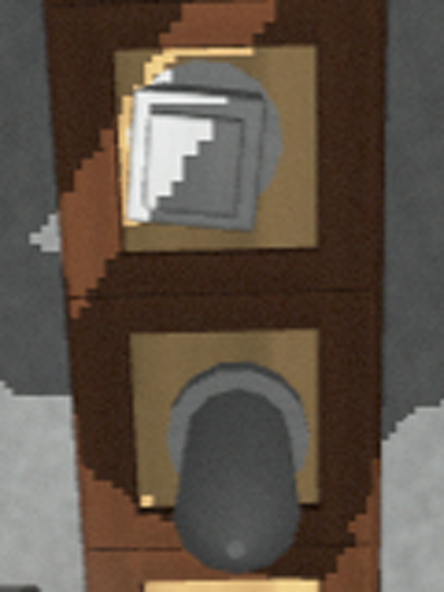

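Call:
move_arm(commands=[0.9,0.03,-0.04,0,0.9,0,0,0,0.5,0,0,0,0.23,0,0,0,0,0,0,0,0,0,0,0])

```text
time: 20.98
eef_pos: [0.4881, -0.2147, 0.0572]
tcp_rot: [-0.002, 0.707, 0.001, 0.708]
contact_force: [-0.1, -0.1, 0.3]
opening: 0.645
```

Call:
move_arm(commands=[0,0,0,0,0,0,0,0,0,0,0,0,0,0,0,0,0,0,0,0], jaw=8, force=50)

```text
time: 21.6
eef_pos: [0.4878, -0.2147, 0.057]
tcp_rot: [-0.002, 0.707, 0.001, 0.707]
contact_force: [-1.3, 0.6, 5.5]
opening: 0.235
```

Call:
move_arm(commands=[-0.5,0,0,0,-0.9,0,0,0,-0.9,0,0,0,-0.9,0,0,0,-0.9,0,0,0,-0.7,0,0,0])

```text
time: 22.35
eef_pos: [0.4874, -0.2142, 0.1772]
tcp_rot: [-0.002, 0.707, 0.001, 0.707]
contact_force: [-0.5, -0.6, -1.5]
opening: 0.237
```

Call:
move_arm(commands=[0,0.6,0,0,0,1,0.2,0,0,1,0.2,0,0,1,0.2,0,0,1,0.2,0,0,1,0.2,0,0,1,0.2,0,0,1,0.2,0,0,1,0.2,0,0,1,0.2,0,0,1,0.2,0,0,1,0.05,0,0,1,0,0,0,1,0,0,0,1,0,0,0,1,0,0,0,0.9,0,0,0,0.55,0,0,0,0,0,0,0,0,0,0])

```text
time: 24.85
eef_pos: [0.5367, 0.2117, 0.1759]
tcp_rot: [-0.002, 0.707, 0.001, 0.707]
contact_force: [0.6, 0.3, -0.9]
opening: 0.235
```

```bash
python3 - <<'E'
from h import *
from plant import ctrl
st=ctrl.get_state();im=ctrl.read_camera("wrist"); cv2.imwrite("pics/w_e2.png",im[:,:,::-1])
print(st["time"],st["eef_pos"],st["opening"],st["contact_force"],R.from_quat(st["tcp_rot"]).as_matrix())
E
```

```text
24.85 [0.5367 0.2117 0.1759] 0.23540109122288883 [ 0.5781  0.338  -0.9309] [[-0.0007 -0.0041  1.    ]
 [-0.0005  1.      0.0041]
 [-1.     -0.0005 -0.0007]]
```

View pics/w_e2.png

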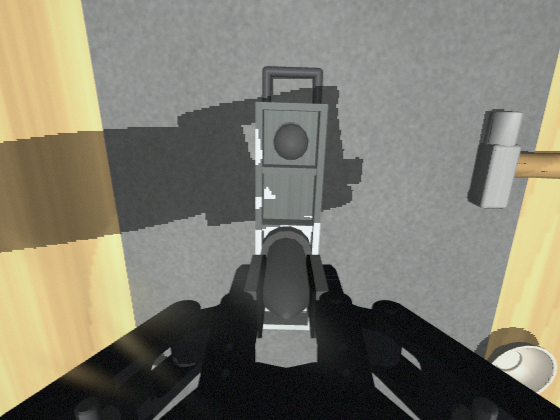

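Call:
move_arm(commands=[0.6,0,0.08,0,1,0,0,0,1,0,0,0,1,0,0,0,0.8,0,0,0,0.4,0,0,0,0.2,0,0,0,0,0,0,0,0.08,0,0,0,0.06,0,0,0,0,0,0,0,0,0,0,0])

```text
time: 26.4
eef_pos: [0.539, 0.2121, 0.048]
tcp_rot: [-0.001, 0.707, 0.001, 0.707]
contact_force: [-0.2, 0.9, -1.2]
opening: 0.236
```

Call:
move_arm(commands=[0.04,0,0,0,0,0,0,0,0.03,0,0,0,0,0,0,0])

```text
time: 26.9
eef_pos: [0.5389, 0.2121, 0.046]
tcp_rot: [-0.001, 0.707, 0.001, 0.707]
contact_force: [0.1, 0.1, -1.8]
opening: 0.236
```

Call:
move_arm(commands=[0.04,0,0,0,0,0,0,0,0,0,0,0])

```text
time: 27.28
eef_pos: [0.539, 0.2121, 0.0451]
tcp_rot: [-0.001, 0.707, 0.001, 0.707]
contact_force: [0.3, -0.1, -0.8]
opening: 0.24
```

Call:
move_arm(commands=[0.03,0,0,0,0,0,0,0,0,0,0,0])

```text
time: 27.65
eef_pos: [0.539, 0.2121, 0.045]
tcp_rot: [-0.002, 0.707, 0.001, 0.707]
contact_force: [-3.1, -0.0, 5.3]
opening: 0.24
```

Call:
move_arm(commands=[0,0,0,0,0,0,0,0,0,0,0,0,0,0,0,0], jaw=55)

```text
time: 28.15
eef_pos: [0.5389, 0.2121, 0.0442]
tcp_rot: [-0.001, 0.707, 0.001, 0.707]
contact_force: [-0.1, 0.6, 0.5]
opening: 0.644
```

Call:
move_arm(commands=[-0.4,0,0,0,-0.9,0,0,0,-1,0,0,0,-1,0,0,0,-1,0,0,0,-1,0,0,0,0,0,0,0,0,0,0,0])

```text
time: 29.15
eef_pos: [0.5384, 0.212, 0.1761]
tcp_rot: [-0.002, 0.707, 0.001, 0.707]
contact_force: [0.2, -0.2, 0.3]
opening: 0.642
```

```bash
python3 - <<'E'
from h import *
from plant import ctrl
st=ctrl.get_state();im=ctrl.read_camera("wrist"); cv2.imwrite("pics/w_e3.png",im[:,:,::-1])
print(st["time"],st["eef_pos"],st["opening"])
E
```

```text
29.15 [0.5384 0.212  0.1761] 0.642271148830601
```

View pics/w_e3.png

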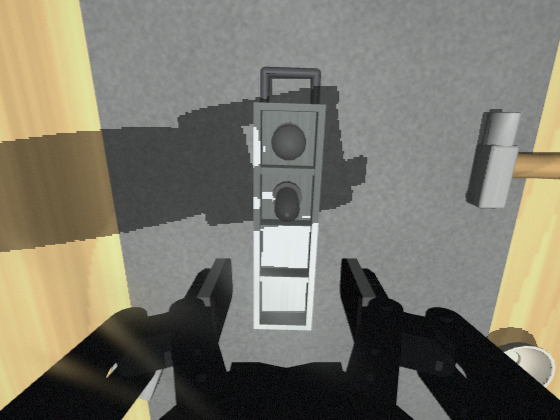

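Dome (289,142) and cone (287,203) both stand upright. Next the square punch, turned to match its heading.

Call:
move_arm(commands=[0,-0.6,0,0,0,-1,-0.2,0,0,-1,-0.2,0,0,-1,-0.2,0,0,-1,-0.2,0,0,-1,-0.2,0,0,-1,-0.2,0,0,-1,-0.2,0,0,-1,-0.2,0,0,-1,-0.2,0,0,-1,-0.2,0,0,-1,-0.2,0,0,-1,0,0,0,-1,0,0,0,-0.7,0,0,0,-0.36,0,0,1,0,0,0,1,0,0,0,0,0,0,0,0,0,0,0])

```text
time: 31.7
eef_pos: [0.4859, -0.1547, 0.1276]
tcp_rot: [-0.002, 0.707, 0.001, 0.707]
contact_force: [-0.0, 0.7, 0.4]
opening: 0.645
```

```bash
python3 - <<'E'
from h import *
from plant import ctrl
st=ctrl.get_state();im=ctrl.read_camera("wrist"); cv2.imwrite("pics/w_f1.png",im[:,:,::-1])
cv2.imwrite("pics/w_f1c.png",cv2.resize(im[110:270,220:350,::-1],None,fx=3.7,fy=3.7,interpolation=cv2.INTER_CUBIC))
cv2.imwrite("pics/w_f1h.png",cv2.resize(im[60:210,210:350,::-1],None,fx=4,fy=4,interpolation=cv2.INTER_CUBIC))
print(st["time"],st["eef_pos"],st["opening"])
E
```

```text
31.7 [ 0.4859 -0.1547  0.1276] 0.644841805096351
```

View pics/w_f1c.png

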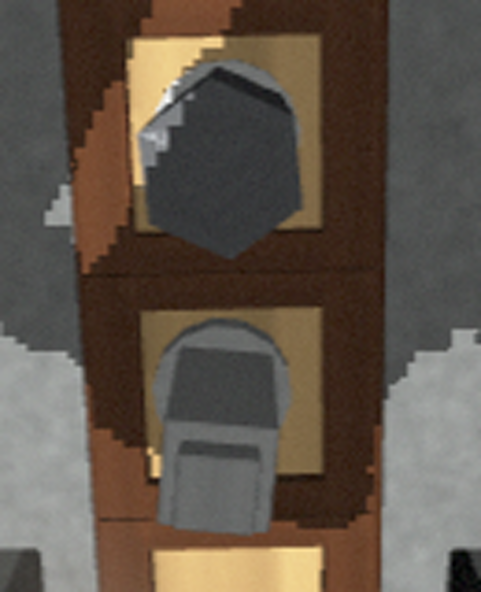

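View pics/w_f1h.png

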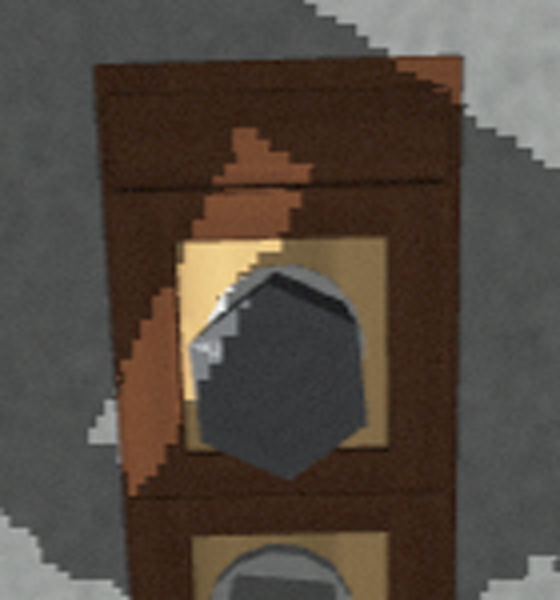

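```bash
python3 - <<'E'
from h import *
from plant import ctrl
st=ctrl.get_state();cal=ctrl.get_calibration("wrist")
c=lambda p:(np.array(p)+.5)/3.7-.5+[220,110]
for P,z in (([[180,455],[258,459],[250,530],[173,526]],.082),([[168,424],[278,430],[267,533],[158,522]],.074)):
    Q=plane("wrist",c(P),z,cal,st);d=[Q[1]-Q[0],Q[2]-Q[3],Q[0]-Q[3],Q[1]-Q[2]]
    print(Q.mean(0),[np.degrees(np.arctan2(v[1],v[0])) for v in d],[np.linalg.norm(v) for v in d])
c=lambda p:(np.array(p)+.5)/4-.5+[210,60]
Q=plane("wrist",c([[276,276],[358,322],[366,430],[289,478],[202,437],[192,345]]),.082,cal,st)
print(Q,Q.mean(0));
for i in range(6):
  v=Q[(i+1)%6]-Q[i];print(np.degrees(np.arctan2(v[1],v[0])),np.linalg.norm(v))
E
```

```text
[ 0.4805 -0.1548  0.082 ] [np.float64(-2.8920120974036823), np.float64(-3.0077433184932367), np.float64(84.06396400536133), np.float64(84.49374505818253)] [np.float64(0.012943295013945878), np.float64(0.01303911963035932), np.float64(0.012918183810683753), np.float64(0.012939761078949412)]
[ 0.4808 -0.1554  0.074 ] [np.float64(-3.059538964772441), np.float64(-6.054500472661664), np.float64(83.65474311745169), np.float64(85.05917487509716)] [np.float64(0.01893167615068349), np.float64(0.019377995596978538), np.float64(0.018477049100423523), np.float64(0.019469633805221386)]
[[ 0.4812 -0.0865  0.082 ]
 [ 0.4926 -0.0926  0.082 ]
 [ 0.494  -0.1077  0.082 ]
 [ 0.483  -0.1147  0.082 ]
 [ 0.4705 -0.1088  0.082 ]
 [ 0.4693 -0.0959  0.082 ]] [ 0.4818 -0.101   0.082 ]
-28.22177903111243 0.012989182044606605
-84.61400838119006 0.015170096860310456
-147.50003079549938 0.013081716726104474
154.71369095312417 0.013827998002089045
95.05688733512477 0.013006115709291123
38.54583603353415 0.015104629012857074
```

Call:
move_arm(commands=[0,0,-0.21,0,0,0,0,0.95,0.9,0,0,0,0.9,0,0,0,0.7,0,0,0,0.32,0,0,0,0,0,0,0,0,0,0,0])

```text
time: 32.75
eef_pos: [0.4808, -0.155, 0.0571]
tcp_rot: [0.028, 0.706, -0.028, 0.707]
contact_force: [-0.0, 0.1, -0.2]
opening: 0.644
```

Call:
move_arm(commands=[0,0,0,0,0,0,0,0,0,0,0,0,0,0,0,0,0,0,0,0], jaw=6, force=50)

```text
time: 33.38
eef_pos: [0.4806, -0.1549, 0.0569]
tcp_rot: [0.028, 0.706, -0.028, 0.707]
contact_force: [-0.1, 1.6, 5.0]
opening: 0.221
```

```bash
python3 - <<'E'
from h import *
from plant import ctrl
st=ctrl.get_state();im=ctrl.read_camera("wrist"); cv2.imwrite("pics/w_f2.png",im[:,:,::-1])
print(st["time"],st["eef_pos"],st["opening"],st["contact_force"],R.from_quat(st["tcp_rot"]).as_matrix())
E
```

```text
33.375 [ 0.4806 -0.1549  0.0569] 0.2208575620741661 [-0.0644  1.5982  4.9835] [[ 0.0007  0.0787  0.9969]
 [-0.0004  0.9969 -0.0787]
 [-1.     -0.0004  0.0007]]
```

View pics/w_f2.png

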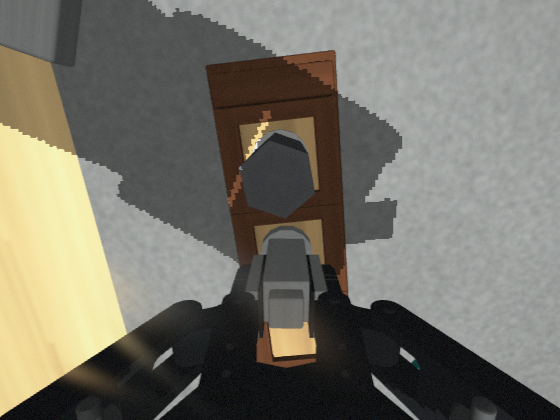

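Call:
move_arm(commands=[-0.5,0,0,0,-0.9,0,0,0,-0.9,0,0,0,-0.9,0,0,0,-0.9,0,0,0,-0.7,0,0,0,0,0,0,-0.5,0,0,0,-0.4])

```text
time: 34.42
eef_pos: [0.4799, -0.1545, 0.1762]
tcp_rot: [-0.0, 0.707, 0.001, 0.707]
contact_force: [0.2, -0.3, -2.4]
opening: 0.226
```

Call:
move_arm(commands=[0,0.6,0,0,0,1,0.2,0,0,1,0.2,0,0,1,0.2,0,0,1,0.2,0,0,1,0.2,0,0,1,0.2,0,0,1,0.2,0,0,1,0.2,0,0,1,0.2,0,0,1,0.2,0,0,1,0.2,0,0,0.5,0.1,0,0,0.3,0,0,0,0,0,0,0,0,0,0])

```text
time: 36.42
eef_pos: [0.5377, 0.1548, 0.1762]
tcp_rot: [0.0, 0.707, -0.0, 0.707]
contact_force: [0.2, 0.5, -2.4]
opening: 0.225
```

```bash
python3 - <<'E'
from h import *
from plant import ctrl
st=ctrl.get_state();im=ctrl.read_camera("wrist"); cv2.imwrite("pics/w_f3.png",im[:,:,::-1])
print(st["time"],st["eef_pos"],st["opening"],st["contact_force"],R.from_quat(st["tcp_rot"]).as_matrix())
E
```

```text
36.425 [0.5377 0.1548 0.1762] 0.22499207147367747 [ 0.2173  0.496  -2.3796] [[-0.0003  0.0009  1.    ]
 [-0.0003  1.     -0.0009]
 [-1.     -0.0003 -0.0003]]
```

View pics/w_f3.png

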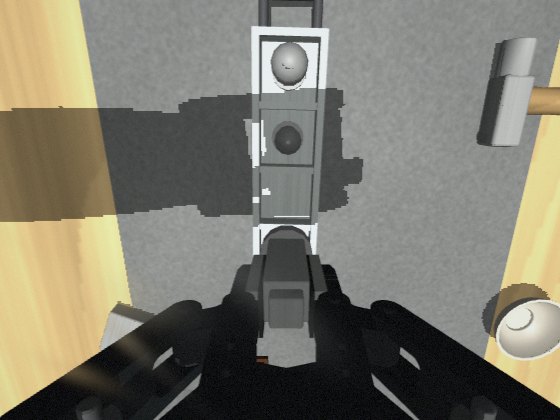

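Now over the third cell at (0.538, 0.155), and the first two punches are undisturbed. Lower.

Call:
move_arm(commands=[0.6,0.03,0,0,1,0,0,0,1,0,0,0,1,0,0,0,0.8,0,0,0,0.4,0,0,0,0.2,0,0,0,0,0,0,0,0.08,0,0,0,0.06,0,0,0,0,0,0,0,0,0,0,0])

```text
time: 37.98
eef_pos: [0.5378, 0.1561, 0.048]
tcp_rot: [0.0, 0.707, -0.0, 0.707]
contact_force: [0.4, 0.7, -2.6]
opening: 0.226
```

Call:
move_arm(commands=[0.04,0,0,0,0.03,0,0,0,0,0,0,0,0,0,0,0])

```text
time: 38.48
eef_pos: [0.5378, 0.1561, 0.046]
tcp_rot: [0.0, 0.707, -0.0, 0.707]
contact_force: [-0.1, 0.6, -2.7]
opening: 0.225
```

Call:
move_arm(commands=[0.03,0,0,0,0,0,0,0,0,0,0,0])

```text
time: 38.85
eef_pos: [0.5378, 0.1561, 0.0453]
tcp_rot: [0.0, 0.707, -0.0, 0.707]
contact_force: [-0.1, 0.3, -1.2]
opening: 0.227
```

Call:
move_arm(commands=[0.03,0,0,0,0,0,0,0,0,0,0,0])

```text
time: 39.22
eef_pos: [0.5379, 0.1561, 0.045]
tcp_rot: [0.0, 0.707, -0.0, 0.707]
contact_force: [-1.2, -0.3, 2.3]
opening: 0.229
```

Call:
move_arm(commands=[0,0,0,0,0,0,0,0,0,0,0,0,0,0,0,0], jaw=55)

```text
time: 39.72
eef_pos: [0.5378, 0.1561, 0.0445]
tcp_rot: [0.0, 0.707, -0.0, 0.707]
contact_force: [0.3, -0.5, 0.2]
opening: 0.645
```

Call:
move_arm(commands=[-0.4,0,0,0,-0.9,0,0,0,-1,0,0,0,-1,0,0,0,-1,0,0,0,-1,0,0,0,0,0,0,0,0,0,0,0])

```text
time: 40.72
eef_pos: [0.5373, 0.156, 0.1764]
tcp_rot: [0.0, 0.707, -0.0, 0.707]
contact_force: [-0.5, -0.5, -0.0]
opening: 0.645
```

```bash
python3 - <<'E'
from h import *
from plant import ctrl
st=ctrl.get_state();im=ctrl.read_camera("wrist"); cv2.imwrite("pics/w_f4.png",im[:,:,::-1])
print(st["time"],st["eef_pos"],st["opening"])
E
```

```text
40.725 [0.5373 0.156  0.1764] 0.6449641834614661
```

View pics/w_f4.png

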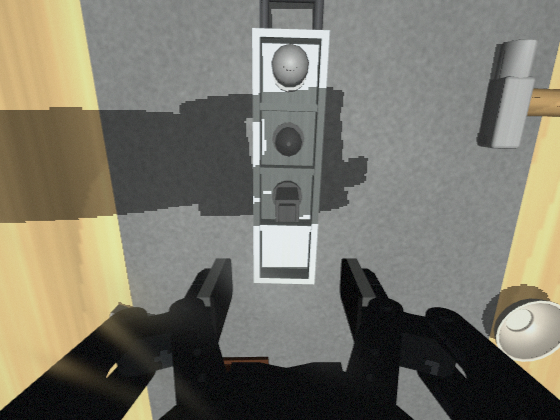

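Three stand (290,65), (288,141), (287,205). Last, the hex, turned about 4.5° anticlockwise.

Call:
move_arm(commands=[0,-0.6,-0.1,0,0,-1,-0.3,0,0,-1,-0.3,0,0,-1,-0.3,0,0,-1,-0.3,0,0,-1,-0.3,0,0,-1,-0.3,0,0,-1,-0.3,0,0,-1,0,0,0,-1,0,0,0,-0.5,0,0,0,-0.2,0,0,0.9,0,0,-0.5,0.9,0,0,-0.4,0.4,0,0,0,0,0,0,0,0,0,0,0])

```text
time: 42.9
eef_pos: [0.4834, -0.1015, 0.123]
tcp_rot: [-0.028, 0.706, 0.028, 0.707]
contact_force: [0.6, 0.4, 0.5]
opening: 0.643
```

```bash
python3 - <<'E'
from h import *
from plant import ctrl
st=ctrl.get_state();im=ctrl.read_camera("wrist"); cv2.imwrite("pics/w_g1.png",im[:,:,::-1])
print(st["time"],st["eef_pos"],st["opening"],R.from_quat(st["tcp_rot"]).as_matrix())
E
```

```text
42.9 [ 0.4834 -0.1015  0.123 ] 0.6431380812334417 [[ 0.0014 -0.0784  0.9969]
 [-0.0006  0.9969  0.0784]
 [-1.     -0.0007  0.0014]]
```

View pics/w_g1.png

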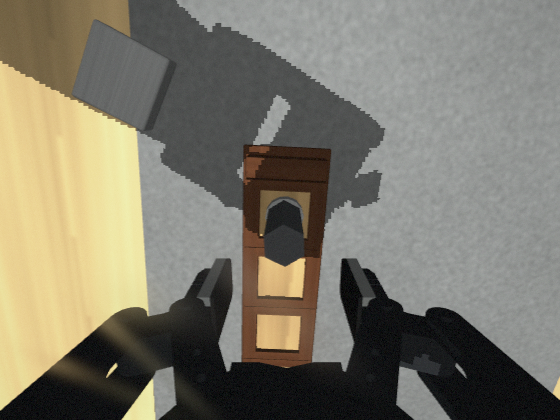

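Call:
move_arm(commands=[0.9,0,-0.05,0,0.9,0,0,0,0.6,0,0,0,0.24,0,0,0,0,0,0,0,0,0,0,0])

```text
time: 43.7
eef_pos: [0.4822, -0.1018, 0.0569]
tcp_rot: [-0.028, 0.706, 0.027, 0.707]
contact_force: [-0.1, 0.1, 0.5]
opening: 0.642
```

Call:
move_arm(commands=[0,0,0,0,0,0,0,0,0,0,0,0,0,0,0,0,0,0,0,0], jaw=8, force=50)

```text
time: 44.32
eef_pos: [0.482, -0.1017, 0.0567]
tcp_rot: [-0.028, 0.706, 0.028, 0.707]
contact_force: [0.3, 0.3, 4.5]
opening: 0.273
```

Call:
move_arm(commands=[-0.5,0,0,0,-0.9,0,0,0,-0.9,0,0,0,-0.9,0,0,0,-0.9,0,0,0,-0.7,0,0,0,0,0,0,0.5,0,0,0,0.5,0,0,0,0,0,0,0,0])

```text
time: 45.58
eef_pos: [0.4812, -0.1014, 0.1758]
tcp_rot: [0.003, 0.707, -0.003, 0.707]
contact_force: [0.4, 0.1, -2.1]
opening: 0.276
```

```bash
python3 - <<'E'
from h import *
from plant import ctrl
st=ctrl.get_state();im=ctrl.read_camera("wrist"); cv2.imwrite("pics/w_g2.png",im[:,:,::-1])
print(st["time"],st["eef_pos"],st["opening"],R.from_quat(st["tcp_rot"]).as_matrix())
E
```

```text
45.575 [ 0.4812 -0.1014  0.1758] 0.2763757847641153 [[-0.0007  0.0083  1.    ]
 [ 0.0003  1.     -0.0083]
 [-1.      0.0003 -0.0007]]
```

View pics/w_g2.png

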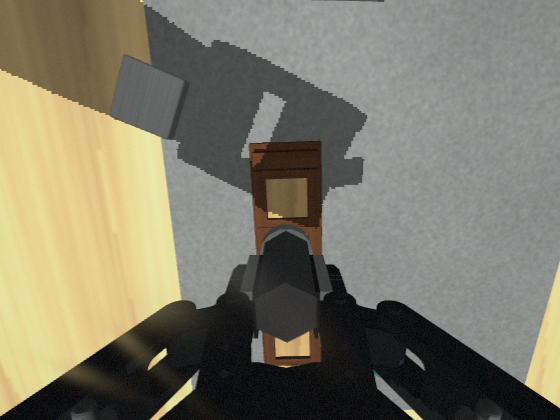

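Call:
move_arm(commands=[0,0.7,0.1,0,0,1,0.35,0,0,1,0.35,0,0,1,0.35,0,0,1,0.35,0,0,1,0.35,0,0,1,0.3,0,0,0.8,0,0,0,0.5,0,0,0,0,0,0,0,0,0,0])

```text
time: 47.0
eef_pos: [0.5369, 0.0978, 0.176]
tcp_rot: [0.003, 0.707, -0.003, 0.707]
contact_force: [-0.2, 0.1, -1.5]
opening: 0.275
```

```bash
python3 - <<'E'
from h import *
from plant import ctrl
st=ctrl.get_state();im=ctrl.read_camera("wrist"); cv2.imwrite("pics/w_g3.png",im[:,:,::-1])
print(st["time"],st["eef_pos"],st["opening"],R.from_quat(st["tcp_rot"]).as_matrix())
E
```

```text
47.0 [0.5369 0.0978 0.176 ] 0.27526534408238934 [[-0.0001  0.009   1.    ]
 [-0.0003  1.     -0.009 ]
 [-1.     -0.0003 -0.0001]]
```

View pics/w_g3.png

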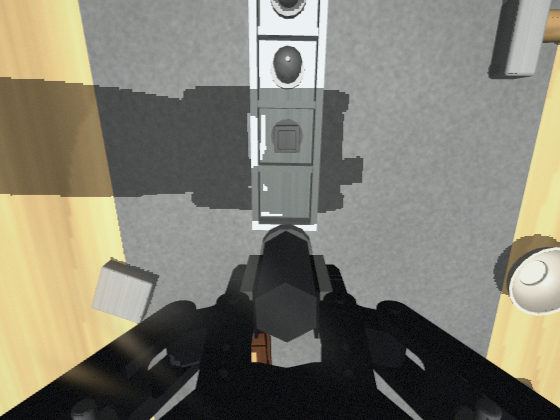

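Call:
move_arm(commands=[0.6,0.06,0,0,1,0,0,0,1,0,0,0,1,0,0,0,0.8,0,0,0,0.4,0,0,0,0.2,0,0,0,0,0,0,0,0.08,0,0,0,0.06,0,0,0,0,0,0,0,0,0,0,0])

```text
time: 48.55
eef_pos: [0.5371, 0.0995, 0.0477]
tcp_rot: [0.003, 0.707, -0.003, 0.707]
contact_force: [0.7, -0.3, -2.3]
opening: 0.276
```

Call:
move_arm(commands=[0.04,0,0,0,0.04,0,0,0,0,0,0,0,0.02,0,0,0,0,0,0,0,0,0,0,0])

```text
time: 49.3
eef_pos: [0.537, 0.0995, 0.0451]
tcp_rot: [0.003, 0.707, -0.003, 0.707]
contact_force: [-0.6, -0.9, -2.0]
opening: 0.275
```

Call:
move_arm(commands=[0.03,0,0,0,0,0,0,0,0,0,0,0])

```text
time: 49.68
eef_pos: [0.5372, 0.0995, 0.0447]
tcp_rot: [0.003, 0.707, -0.003, 0.707]
contact_force: [-1.5, -0.7, 1.6]
opening: 0.276
```

Contact at the right height; release and rise.

Call:
move_arm(commands=[0,0,0,0,0,0,0,0,0,0,0,0,0,0,0,0], jaw=55)

```text
time: 50.18
eef_pos: [0.5371, 0.0995, 0.0443]
tcp_rot: [0.003, 0.707, -0.003, 0.707]
contact_force: [-0.4, 0.8, -0.0]
opening: 0.642
```

Call:
move_arm(commands=[-0.4,0,0,0,-0.9,0,0,0,-1,0,0,0,-1,0,0,0,-1,0,0,0,-1,0,0,0,0,-1,0,0,0,-1,0,0,0,-1,0,0,0,-1,0,0,0,0,0,0,0,0,0,0])

```text
time: 51.68
eef_pos: [0.5362, -0.0001, 0.1772]
tcp_rot: [0.003, 0.707, -0.003, 0.707]
contact_force: [0.7, -0.2, 0.4]
opening: 0.646
```

```bash
python3 - <<'E'
from h import *
from plant import ctrl
st=ctrl.get_state()
im=ctrl.read_camera("top");cv2.imwrite("pics/fin_t.png",cv2.resize(im[180:260,120:340,::-1],None,fx=3.6,fy=3.6,interpolation=cv2.INTER_CUBIC))
im=ctrl.read_camera("scene");cv2.imwrite("pics/fin_s.png",cv2.resize(im[110:320,120:420,::-1],None,fx=2.6,fy=2.6,interpolation=cv2.INTER_CUBIC))
print(st["time"],st["eef_pos"],st["contact_force"])
E
```

```text
51.675 [ 0.5362 -0.0001  0.1772] [ 0.7142 -0.2487  0.4219]
```

View pics/fin_t.png

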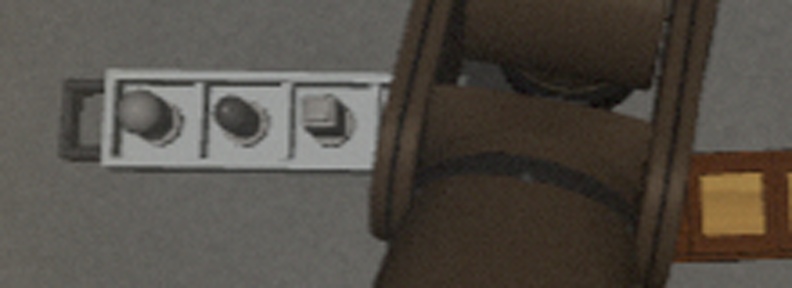

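View pics/fin_s.png

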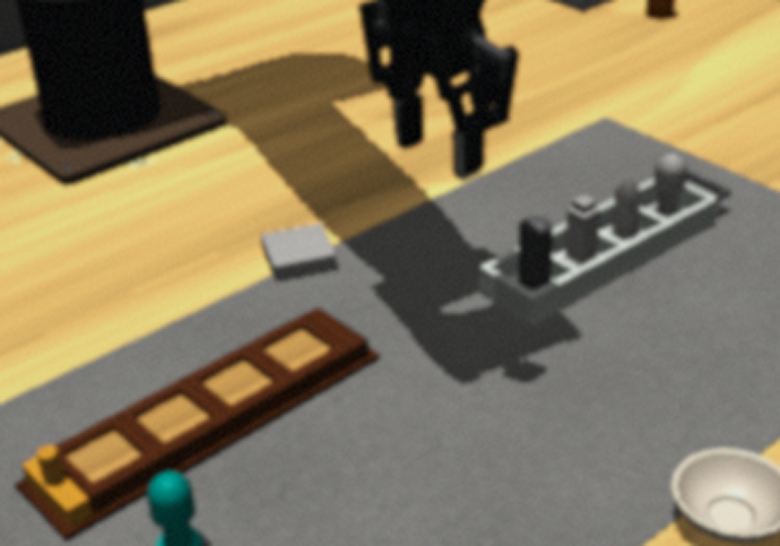

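The scene view shows all four standing upright, one to a cell. From the handle they are dome (670,185), cone (627,210), square (583,230) and hex (535,250) in crop pixels. The rack is empty and the gripper is clear.

```bash
python3 -c "
from plant import ctrl
print(ctrl.sign_off())"
```

```text
the job is handed in; nothing more can be done
None
```

All four punches are in the tray in order, counting from the handle: mushroom, pointed, square, hexagonal. I lowered each one until I felt a light contact at the expected floor height (about 1.5 to 5 N on the wrist), then released it.

- **Last checks:** The final scene picture shows all four upright, one to a cell, with the rack empty and the gripper clear. I handed in at about 52 s of the 102 s allowed.
- **One disagreement:** The top and wrist cameras differed by about 3 mm on the tray's y position, after a first wrist picture taken before the arm had settled was off by 7 mm. I used a value between the two; with 10 mm of clearance around each foot it made no difference.
- **Not checked twice:** In the final top view the arm hid the hexagonal punch's cell, so its placing rests on the scene view only.

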